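# Clamp the injector in the vee block with the swing arm and its wing screw

### The arm

A 6-joint arm with a two-finger parallel gripper is mounted at the origin on a cart in front of the work surface, level with it; the furniture and walls round the work are solid. World frame = base frame: x ahead of the robot, y to its left, z up, the work surface at z = 0. Lengths are in m, angles in rad, forces in N, time in s.
With the tool pointing down it reaches from about 0.325 to 1 m from the base axis. Payload 5.1 kg.
Tool frame: the origin (TCP) lies between the finger pads; the fingertips stand 8 mm ahead of it and the grasp point (between the pads) lies 11 mm behind it; z points along the fingers, y is the line along which they close (so a half turn about z gives the same grasp; the last joint's range is limited). The gripper opens to 85 mm and grips with 20 to 120 N. Pads are 22 mm wide; open, the fingers measure 114 mm over their backs; the gripper's body (76 mm by 85 mm) begins 54 mm behind the grasp point. The pads swing forward as they close: fully open they stand 13 mm farther back than shut.
Start: joints at [1.209, 0.124, 1.65, -0, 1.367, -0.083], TCP at [0.179, 0.625, 0.239] pointing down, gripper open.
Joint ranges: [-2.61, 2.61], [-1.02, 2.33], [0.03, 2.71], [-1.35, 4.49], [0.32, 2.68], [-2.91, 2.91]. Speed limits (rad/s): [2.57, 2.57, 3.14, 3.14, 3.14, 3.14].

### API

Orientations are given as a 3x3 rotation matrix whose columns are the frame's x, y, z axes.
In Python, from workcell import monitor, eyes, ctrl gives the robot as it stands.
- The arm moves only by the tool move_arm, never from a script. Its argument "commands" is one flat list of numbers, 5 for each row, row after row: the finger opening in mm, from 0 to 85.4, then the shift along the tool's x, y, z scaled (see below), then the turn about the tool's z scaled (see below). In form: [claw, dx, dy, dz, twist, claw, dx, dy, dz, twist, ...]. A call has exactly 5 rows; each row shifts and turns the commanded pose from where the row before left it, along the tool's axes as they then stand; what a row does not reach is not made up. The controller multiplies each number of a shift by 25 mm and each number of a turn by 6 degrees. A row lasts 1/12 s, in which the tool goes at most 41.7 mm and 7.16 degrees, less where a joint would pass 70% of its speed; a pose out of reach is approached as far as the arm can. A call with a number of a shift or a turn outside -1 to 1 is refused whole. A call with a gripper value outside its range is refused whole. The fingers move at their own pace and stop on an object; "grip_force" is the grip in N (left out, the last holds). Time passes only in rows, so rows that do not move let the fingers close, or fill a call up. It gives the time, the measured TCP pose, the force, the opening and the grip force at its end, in the units of the state.
- monitor.read_state(): the state, without advancing time (a new reading comes with each control period).
- eyes.capture(name): name is "side" or "top"; returns a dict with "pixels" (420x560x3 uint8, red, green, blue), "fx", "fy", "cx", "cy" (pixels), "k1" (the pictures are not rectified: a ray, as slopes to the right and down, at radius r is drawn at 1 + k1 r^2 times it, then the intrinsics apply), "camera_from_world" (4x4, takes a point from world to camera coordinates). Camera axes: x right, y down, z forward; pixel columns grow to the right and rows downward; lengths in m; the calibration is good to about 2 mm. A picture is of the moment at which its call begins. There is no depth.
- ctrl.job_done(): hands the job in; it is judged then, once.
The state is a dict: "time": time; "joint_pos": joint angles; "joint_vel": joint speeds; "effort": joint torques, N m; "eef_pos": TCP position; "ee_rot": TCP orientation; "force": force on the tool from outside, world axes, zero at the start; "wrist_torque": the same for the moment, N m; "opening": opening from 0.0 (shut) to 1.0 (fully open); "grasp_force": force on a finger pad.
Only numpy, scipy, OpenCV 4.12 (cv2) and the standard library are available. Lean on these libraries where they do the work, as an engineer would, in place of code of your own. Each camera call takes 0.05 s, during which the arm holds its last target. There are 200 camera calls.

### The job

Secure the diesel injector in its vee block for bench work: with a fingertip, push the swing arm's red knob round until the arm rests against its stop pin above the injector. Then run the brass wing screw down by pushing its wings clockwise with a fingertip, stroke after stroke, until it is fully home, its collar on the arm and its white foot pressing on the injector. Only push: do not take the knob or the wings between the fingers, do not touch the injector with the gripper, leave the loose parts round about where they are, and finish clear of everything.

Things in the scene. Friction and masses are not known exactly. Their poses are not given: they have to be found in the camera images.
- swing_clamp: fixed swing-arm clamp: blue base plate 196 x 110 x 12 mm (from 64 mm to the -x side of the origin to 132 mm to the +x side), steel vee block 48 x 34 mm with its top 39 mm up, dark pivot post, stop pin. Origin: underside of the plate, straight below the middle of the vee (and of the screw, once the arm is shut). +x points to the pivot post, whose axis is 100 mm away; the vee runs along y
- swing_arm (a joint): angle of the light steel arm about the upright pivot (rad): 0 = shut, against the stop pin, over the vee; grows to 1.6 as it opens anticlockwise seen from above. Shut, it points from the pivot along the clamp's -x; part open, towards its -y. It stays where it is left: a stiff hinge, about 2.5 N sideways at the knob moves it. Arm 63 to 78 mm above the table, 24 mm wide
- knob_mid (a point): centre of the red upright knob at the arm's free end: 178 mm from the pivot axis, 105 mm above the table; the knob is round, 17 mm (below) to 23 mm (above) across and stands from 78 to 128 mm above the table
- wing_screw (a joint): turn of the brass wing screw in the arm (rad), seen from above clockwise positive: 0 = highest, 9.0 = home (stops there, its collar on the arm's boss). It goes down 8 mm a turn; about 2 N on a wing 27 mm from its axis turns it (3 N near home), and it stays where it is left. The foot meets the injector at about 5.6
- wing_mid (a point): point on the screw's upright axis (100 mm from the pivot, 78 mm from the knob's) and 20 mm above the collar's underside: 112 mm above the table at joint 0, 100.5 mm when home. Its x axis runs along the two wings. Wings: upright plates 6 mm thick that reach 39 mm out on either side; 28 mm out they stand from 12 mm below to 13 mm above this point (top 14 mm above). Hub between them 21 to 24 mm across, collar 29 mm
- foot: sprung white nylon foot of the screw, 18 mm across, under the arm on the screw's axis; origin at the centre of its underside, 57 mm above the table at wing_screw = 0 and lower as the screw is run down; it springs back up to 7 mm (3.5 N per mm) when it meets the injector
- injector_mid (a point): centre, half-way up, of the loose diesel injector that lies in the vee along the clamp's y: pale steel, 104 mm long, body 23 mm in diameter, dark hexagon nut 28 mm at the end towards the clamp's -y. In the vee this point is 38 mm above the table; the top of the body is 49.5 mm, of the nut 52 mm up. Only the foot should press on it
- piston_pin: steel piston pin, a plain tube 26 mm in diameter and 60 mm tall, standing on end near the clamp; origin at the centre of its underside; a bystander
- hex_sleeve: hexagonal steel spacer sleeve, 30 mm across flats and 42 mm tall, standing on end near the clamp; origin at the centre of its underside; a bystander
- bronze_nut: bronze-coloured hex nut, 24 mm across flats and 12 mm high, lying flat; origin at the centre of its underside; a bystander
- bolt: dark hex bolt standing on its head, 68 mm tall, head 20 mm across flats; origin at the centre of its underside; a bystander
- bearing: ball bearing lying flat, 52 mm in diameter, 15 mm high; origin at the centre of its underside; a bystander
- core_plug: pressed core plug, a shallow cup 54 mm in diameter and 20 mm high with a black seal ring; origin at the centre of its underside; a bystander
- small_gear: dark steel spur gear lying flat, 60 mm in diameter, 16 mm high; origin at the centre of its underside; a bystander
- fuel_line: short bent steel injector line with two union nuts, 134 x 144 x 14 mm, lying flat; origin at the centre of its underside; a bystander
There are look-alikes about, which are no part of the job. Leave any brown look-alike of the part that bears injector_mid alone.

How it is judged:
By the outcome, as a careful person would: the job done as asked, in the order asked, and still so for the second after the job is handed in, with the robot touching nothing.
It also fails if it takes over 67 s, if anything falls off the work surface, if the arm or the gripper's body presses on something with over 40 N, if the wrist force passes 120 N, or if a joint passes its speed limit or range.

## Working session

There is one attempt and no reset: what is moved stays moved. The work goes in short steps, Python scripts to look and compute and a tool call to move; the robot and the scene stay as the last step left them, time stands still between calls to the robot, and variables do not carry over. Pictures are saved under pics/ and viewed, at most 10 in all, crops included, and the job is handed in when it is done.

Besides the shell and the picture viewer there is one more tool, called after "Call:" as a command line: name --argument value ..., lists and objects as JSON in quotes. move_arm: Moves the arm, as the interface text tells. Shifts and turns lie within -1 to 1; 1 stands for 25 mm of shift or 6 degrees of turn. Its arguments: {"type":"object","properties":{"commands":{"type":"array","items":{"type":"number"}},"grip_force":{"type":"number"}},"required":["commands"]}

```bash
mkdir -p pics; cat > h.py <<'E'
import numpy as np, cv2
from workcell import monitor, eyes, ctrl
def cap(n):
    c=eyes.capture(n); c['bgr']=cv2.cvtColor(c['pixels'],cv2.COLOR_RGB2BGR); return c
def ray(c,u,v):
    d=np.array([(u-c['cx'])/c['fx'],(v-c['cy'])/c['fy']]); p=d.copy()
    for _ in range(20): p=d/(1+c['k1']*(p@p))
    T=np.array(c['camera_from_world']); R=T[:3,:3]; o=-R.T@T[:3,3]
    return o,R.T@np.r_[p,1]
def onz(c,u,v,z):
    o,d=ray(c,u,v); return o+d*(z-o[2])/d[2]
def proj(c,P):
    T=np.array(c['camera_from_world']); q=T[:3,:3]@P+T[:3,3]; s=q[:2]/q[2]; s=s*(1+c['k1']*(s@s))
    return s*[c['fx'],c['fy']]+[c['cx'],c['cy']]
def two(c1,p1,c2,p2):
    o1,d1=ray(c1,*p1);o2,d2=ray(c2,*p2)
    s=np.linalg.lstsq(np.c_[d1,-d2],o2-o1,rcond=None)[0]
    a=o1+s[0]*d1;b=o2+s[1]*d2; return (a+b)/2,np.linalg.norm(a-b)
E
python3 - <<'E'
from h import *
for n in('top','side'):
    c=cap(n); cv2.imwrite(f'pics/{n}0.png',c['bgr']); np.save(n+'0.npy',c,allow_pickle=True)
    o,d=ray(c,280,210); print(n,o,d)
s=monitor.read_state(); print(s['eef_pos'],s['ee_rot'],s['force'],s['opening'],s['time'])
E
```

```text
top [0.34909312 0.00243896 1.10791574] [ 0.15882774 -0.01466094 -0.98722497]
side [0.13678625 0.71256751 0.79919583] [ 0.33870385 -0.67193918 -0.65867832]
[0.17873303 0.6243907  0.238193  ] [[-9.61381266e-01  2.75219276e-01 -6.40705172e-04]
 [ 2.75219988e-01  9.61379698e-01 -1.74221436e-03]
 [ 1.36469968e-04 -1.85126712e-03 -9.99998277e-01]] [ 0.61745361  0.27098718 -0.4949077 ] 1.0018191844278552 0.1
```

View pics/top0.png

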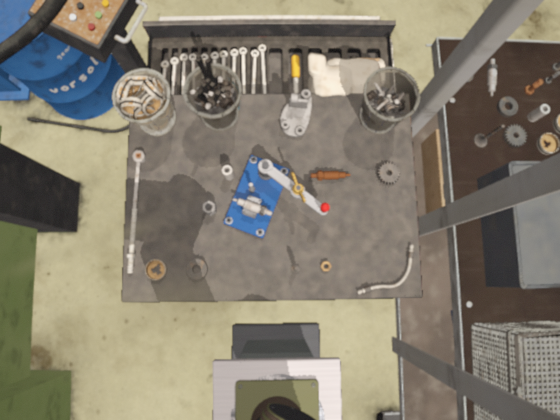

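View pics/side0.png

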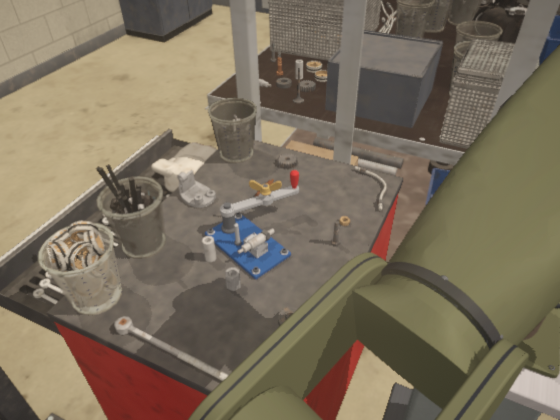

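Top view: the pivot is at about (266,166), the wing screw at (297,188), the red knob at (325,208), and the blue plate with the pale injector in its vee at (252,205). The brown look-alike at (330,175) lies outside the arm's sweep. Side view: knob at (294,179), wings at (265,188). Next I measure these points.

```bash
python3 - <<'E'
from h import *
t=np.load('top0.npy',allow_pickle=True).item(); s=np.load('side0.npy',allow_pickle=True).item()
def blob(c,lo,hi,box):
    h=cv2.cvtColor(c['bgr'],cv2.COLOR_BGR2HSV); m=cv2.inRange(h,lo,hi)
    k=np.zeros_like(m); x0,y0,x1,y1=box; k[y0:y1,x0:x1]=m[y0:y1,x0:x1]; return k
def cen(m):
    y,x=np.nonzero(m); return np.array([x.mean(),y.mean()]),len(x),(x.min(),x.max(),y.min(),y.max())
rt=blob(t,(0,150,110),(6,255,255),(310,195,340,222)); rs=blob(s,(0,150,110),(6,255,255),(280,160,310,200))
ct,cs=cen(rt),cen(rs); print(ct,cs); print('knob2',two(t,ct[0],s,cs[0]),'onz',onz(t,*ct[0],.124)) 
bt=blob(t,(10,110,90),(28,255,255),(280,168,315,208)); bs=blob(s,(10,110,90),(28,255,255),(245,170,288,205))
bct,bcs=cen(bt),cen(bs); print(bct,bcs,'wing2',two(t,bct[0],s,bcs[0]),'onz',onz(t,*bct[0],.112))
y,x=np.nonzero(bt); W=np.array([onz(t,a,b,.118)[:2] for a,b in zip(x,y)]); 
w,v=np.linalg.eigh(np.cov(W.T)); print('wing dir',v[:,1],np.degrees(np.arctan2(v[1,1],v[0,1])),np.ptp((W-W.mean(0))@v[:,1]),np.ptp((W-W.mean(0))@v[:,0]))
bl=blob(t,(100,120,60),(125,255,255),(215,145,295,245)); p=np.argwhere(bl)[:,::-1].astype(np.float32)
P=np.array([onz(t,a,b,.012)[:2] for a,b in p],dtype=np.float32); print('plate',cv2.minAreaRect(P),cv2.boxPoints(cv2.minAreaRect(P)))
for n,q,z in(('pin',(227,171),.06),('sleeve',(209,207),.042),('bnut',(326,266),.012),('bolt',(290,258),.06),('brown',(330,175),.012),('gear',(389,172),.016),('pivot',(266,166),.08)): print(n,onz(t,*q,z))
a=cv2.resize(t['bgr'][140:250,200:350],None,fx=5,fy=5,interpolation=cv2.INTER_CUBIC); cv2.imwrite('pics/c1.png',a)
E
```

```text
(array([324.52631579, 206.89473684]), 57, (np.int64(321), np.int64(328), np.int64(203), np.int64(211))) (array([293.98230088, 177.88495575]), 113, (np.int64(290), np.int64(298), np.int64(171), np.int64(187)))
knob2 (array([ 0.51594429, -0.11820437,  0.10469413]), np.float64(0.001386624217638789)) onz [ 0.51338387 -0.11566853  0.124     ]
(array([299.27407407, 184.94814815]), 135, (np.int64(291), np.int64(314), np.int64(172), np.int64(201))) (array([264.82527881, 186.59107807]), 269, (np.int64(249), np.int64(280), np.int64(179), np.int64(195))) wing2 (array([ 0.56875081, -0.06024828,  0.10191171]), np.float64(0.004703850117058577)) onz [ 0.56878336 -0.05883689  0.112     ]
wing dir [-0.97970399  0.20044972] 168.43674109599826 0.07120055836826264 0.055141433656700115
plate ((0.5641891956329346, 0.04699636995792389), (0.1075197085738182, 0.19378848373889923), 68.40774536132812) [[ 0.45431083  0.03266602]
 [ 0.63450044 -0.03864792]
 [ 0.67406756  0.06132672]
 [ 0.49387795  0.13264066]]
pin [0.61806873 0.11789982 0.06      ]
sleeve [0.53044194 0.16447297 0.042     ]
bnut [ 0.3802237  -0.12826699  0.012     ]
bolt [ 0.39957632 -0.03562195  0.06      ]
brown [ 0.61664829 -0.14621866  0.012     ]
gear [ 0.62245558 -0.30218553  0.016     ]
pivot [0.62442961 0.01998716 0.08      ]
```

View pics/c1.png

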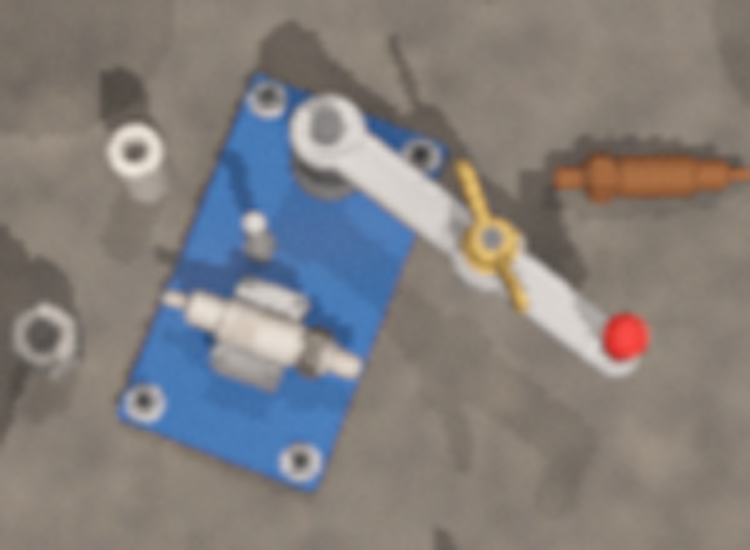

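The crop confirms it: the pale injector is in the vee at (270,335) and the brown look-alike at (650,178) lies clear. Arm is about 73° open (knob radius measures 178 mm, as it should). I'm moving to the far side of the knob, high up, with the fingers shut.

Call:
move_arm --commands '[0,-0.5,-0.5,0,0,0,-0.9,-1,0,0,0,-0.9,-1,0,0,0,-0.9,-1,0,0,0,-0.9,-1,0,0]' --grip_force 30

```text
time: 0.52
eef_pos: [0.2466, 0.4869, 0.2386]
ee_rot: [[-0.962, 0.275, -0.001], [0.275, 0.962, -0.001], [0.0, -0.001, -1.0]]
force: [0.0, 0.3, 1.0]
opening: 0.302
grasp_force: 0.0
```

Call:
move_arm --commands '[0,-0.9,-1,0,0,0,-0.9,-1,0,0,0,-0.9,-1,0,0,0,-0.9,-1,0,0,0,-0.9,-1,0,0]'

```text
time: 0.93
eef_pos: [0.3203, 0.3357, 0.2388]
ee_rot: [[-0.962, 0.275, -0.0], [0.275, 0.962, -0.0], [0.0, -0.0, -1.0]]
force: [0.7, 0.6, -0.6]
opening: -0.002
grasp_force: 0.0
```

Call:
move_arm --commands '[0,-0.9,-1,0,0,0,-0.9,-1,0,0,0,-0.9,-1,0,0,0,-0.9,-1,0,0,0,-0.9,-1,0,0]'

```text
time: 1.35
eef_pos: [0.3941, 0.1846, 0.239]
ee_rot: [[-0.961, 0.275, -0.0], [0.275, 0.961, -0.0], [0.0, -0.0, -1.0]]
force: [0.5, 0.4, -0.0]
opening: 0.001
grasp_force: 0.0
```

Call:
move_arm --commands '[0,-0.9,-1,0,0,0,-0.9,-1,0,0,0,-0.9,-1,0,0,0,-0.9,-1,0,0,0,-0.9,-1,0,0]'

```text
time: 1.77
eef_pos: [0.4679, 0.0334, 0.239]
ee_rot: [[-0.961, 0.275, -0.0], [0.275, 0.961, 0.0], [0.0, 0.0, -1.0]]
force: [0.6, -0.3, -0.2]
opening: 0.005
grasp_force: 0.0
```

Call:
move_arm --commands '[0,-0.9,-1,0,0,0,-0.9,-1,0,0,0,-0.9,-1,0,0,0,-0.9,-1,0,0,0,-0.7,-1,0,0]'

```text
time: 2.18
eef_pos: [0.5372, -0.1164, 0.2387]
ee_rot: [[-0.961, 0.276, -0.001], [0.276, 0.961, 0.0], [0.001, 0.0, -1.0]]
force: [0.1, 0.2, -0.1]
opening: 0.0
grasp_force: 0.0
```

Call:
move_arm --commands '[0,0,-0.5,0,1,0,0,0,0,1,0,0,0,0,1,0,0,0,0,0.7,0,0,0,0,0]'

```text
time: 2.6
eef_pos: [0.5329, -0.1268, 0.2386]
ee_rot: [[-0.785, 0.619, -0.001], [0.619, 0.785, 0.0], [0.001, -0.0, -1.0]]
force: [0.6, -0.1, -0.3]
opening: -0.0
grasp_force: 0.0
```

Call:
move_arm --commands '[0,-1,-0.15,0,0,0,0,0,0,0,0,0,0,1,0,0,0,0,1,0,0,0,0,1,0]'

```text
time: 3.02
eef_pos: [0.5507, -0.145, 0.1638]
ee_rot: [[-0.787, 0.617, 0.001], [0.617, 0.787, -0.0], [-0.001, 0.0, -1.0]]
force: [0.3, -0.9, -0.6]
opening: 0.001
grasp_force: 0.0
```

Call:
move_arm --commands '[0,0,0,1,0,0,0,0,1,0,0,0,0,0.4,0,0,0,0,0,0,0,0,0,0,0]'

```text
time: 3.43
eef_pos: [0.5505, -0.1449, 0.1044]
ee_rot: [[-0.787, 0.617, -0.001], [0.617, 0.787, 0.0], [0.001, -0.0, -1.0]]
force: [-0.9, 0.1, -0.3]
opening: 0.002
grasp_force: 0.0
```

Call:
move_arm --commands '[0,0.2,0,0,0,0,0.2,0,0,0,0,0.2,0,0,0,0,0.2,0,0,0,0,0.1,0,0,0]'

```text
time: 3.85
eef_pos: [0.5326, -0.1307, 0.105]
ee_rot: [[-0.786, 0.618, 0.001], [0.618, 0.786, -0.0], [-0.001, 0.0, -1.0]]
force: [1.1, -1.2, 1.0]
opening: 0.002
grasp_force: 1.1
```

Call:
move_arm --commands '[0,0.5,-0.045,0,0.667,0,0.5,-0.045,0,0.667,0,0.5,-0.045,0,0.667,0,0.5,-0.045,0,0.667,0,0.5,-0.045,0,0.667]'

```text
time: 4.27
eef_pos: [0.4864, -0.0903, 0.1053]
ee_rot: [[-0.524, 0.852, 0.004], [0.852, 0.524, -0.002], [-0.003, 0.002, -1.0]]
force: [2.8, -0.8, 0.2]
opening: 0.0
grasp_force: 1.5
```

Call:
move_arm --commands '[0,0.5,-0.045,0,0.667,0,0.5,-0.045,0,0.667,0,0.5,-0.045,0,0.667,0,0.5,-0.045,0,0.667,0,0.5,-0.045,0,0.667]'

```text
time: 4.68
eef_pos: [0.4562, -0.0356, 0.1053]
ee_rot: [[-0.201, 0.98, 0.004], [0.98, 0.201, -0.002], [-0.002, 0.003, -1.0]]
force: [3.5, -2.1, 1.2]
opening: 0.002
grasp_force: 1.5
```

Call:
move_arm --commands '[0,0.5,-0.045,0,0.667,0,0.5,-0.045,0,0.667,0,0.5,-0.045,0,0.667,0,0.5,-0.045,0,0.667,0,0.5,-0.045,0,0.667]'

```text
time: 5.1
eef_pos: [0.4463, 0.0261, 0.1052]
ee_rot: [[0.146, 0.989, 0.003], [0.989, -0.146, -0.002], [-0.001, 0.003, -1.0]]
force: [1.9, -2.9, 0.5]
opening: 0.001
grasp_force: 1.4
```

Call:
move_arm --commands '[0,0.25,-0.028,0,0.333,0,0.25,-0.028,0,0.333,0,0.25,-0.028,0,0.333,0,0.25,-0.028,0,0.333,0,0,0,0,0]'

```text
time: 5.52
eef_pos: [0.4482, 0.0518, 0.1049]
ee_rot: [[0.278, 0.96, 0.001], [0.96, -0.278, 0.0], [0.0, 0.001, -1.0]]
force: [-0.0, -0.6, 0.3]
opening: 0.002
grasp_force: 0.0
```

```bash
python3 - <<'E'
from h import *
P=np.array([.6256,.0227]); 
for n in('top','side'):
    c=cap(n); np.save(n+'1.npy',c,allow_pickle=True)
    h=cv2.cvtColor(c['bgr'],cv2.COLOR_BGR2HSV); m=cv2.inRange(h,(0,150,110),(6,255,255)); m[:, :200]=0;m[:,350:]=0;m[:120]=0;m[250:]=0
    k,l,st,ce=cv2.connectedComponentsWithStats(m); print(n,[(ce[i],st[i,4]) for i in range(1,k) if st[i,4]>10])
    if n=='side': cv2.imwrite('pics/s1.png',cv2.resize(c['bgr'][150:300,190:340],None,fx=4,fy=4))
    else:
        cv2.imwrite('pics/t1.png',cv2.resize(c['bgr'][140:260,200:350],None,fx=5,fy=5))
E
```

```text
top []
side [(array([281.98484848, 233.87121212]), np.int32(132))]
```

View pics/s1.png

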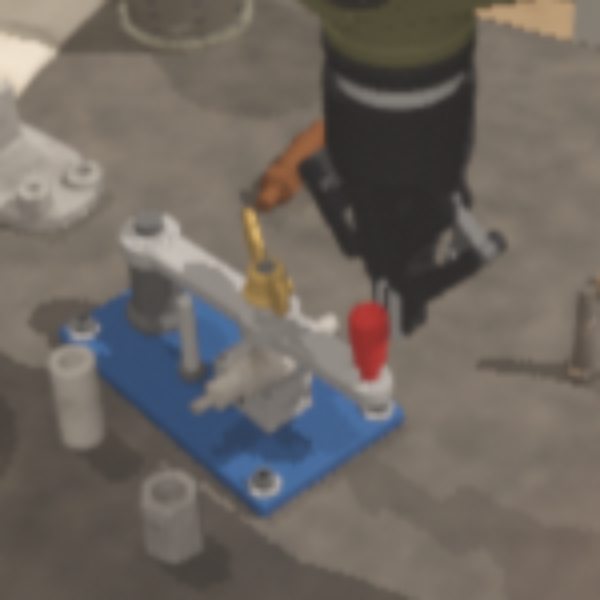

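The side crop shows the knob at (370,340) moved round and the arm near the stop pin (188,335), but not there yet (my arc leaves about 5°). I'm pushing on slowly and watching the force.

Call:
move_arm --commands '[0,0.125,-0.015,0,0.167,0,0.125,-0.015,0,0.167,0,0.125,-0.015,0,0.167,0,0.125,-0.015,0,0.167,0,0.06,-0.01,0,0.08]'

```text
time: 6.03
eef_pos: [0.4507, 0.0653, 0.1043]
ee_rot: [[0.354, 0.935, -0.0], [0.935, -0.354, -0.0], [-0.0, -0.0, -1.0]]
force: [-0.9, -3.2, 0.5]
opening: -0.002
grasp_force: 1.2
```

Call:
move_arm --commands '[0,0.06,-0.01,0,0.08,0,0.06,-0.01,0,0.08,0,0.06,-0.01,0,0,0,0.06,0,0,0,0,0,0,0,0]'

```text
time: 6.45
eef_pos: [0.4513, 0.0677, 0.1043]
ee_rot: [[0.368, 0.93, -0.003], [0.93, -0.368, -0.009], [-0.009, 0.0, -1.0]]
force: [-4.9, -16.5, 4.2]
opening: -0.003
grasp_force: 8.9
```

The arm met the stop (17 N, knob at about (0.460, 0.089) as predicted). I back off, rise and measure the wings from the side camera.

Call:
move_arm --commands '[0,-0.4,0,0,0,0,-1,0,0,0,0,-1,0,-0.5,0,0,-0.5,0,-1,-1,0,0,0,-1,-1]'

```text
time: 6.87
eef_pos: [0.4236, 0.0025, 0.166]
ee_rot: [[0.165, 0.986, -0.003], [0.986, -0.165, 0.001], [0.001, -0.003, -1.0]]
force: [1.3, 0.8, -0.2]
opening: 0.0
grasp_force: 0.0
```

Call:
move_arm --commands '[0,0,0,-1,-1,0,0,0,0,-1,0,0,0,0,-1,0,0,0,0,-1,0,0,0,0,-1]'

```text
time: 7.28
eef_pos: [0.4255, 0.004, 0.192]
ee_rot: [[-0.352, 0.936, 0.001], [0.936, 0.352, 0.001], [0.001, 0.001, -1.0]]
force: [-0.5, 0.2, -0.9]
opening: -0.0
grasp_force: 0.0
```

Call:
move_arm --commands '[0,0,0,0,-1,0,0,0,0,-1,0,0,0,0,-1,0,0,0,0,-0.2,0,0,0,0,0]'

```text
time: 7.7
eef_pos: [0.4254, 0.0039, 0.1917]
ee_rot: [[-0.636, 0.772, 0.0], [0.772, 0.636, 0.001], [0.001, 0.001, -1.0]]
force: [-0.3, -1.3, 0.2]
opening: -0.001
grasp_force: 0.0
```

```bash
cat > w.py <<'E'
from h import *
import sys
c=cap('side'); h=cv2.cvtColor(c['bgr'],cv2.COLOR_BGR2HSV)
def comp(lo,hi,box):
    m=cv2.inRange(h,lo,hi); k=np.zeros_like(m); x0,y0,x1,y1=box; k[y0:y1,x0:x1]=m[y0:y1,x0:x1]; y,x=np.nonzero(k); return np.c_[x,y]
C=np.array([.5326,.0595])
r=comp((0,150,110),(6,255,255),(255,200,310,260)); print('knob px',r.mean(0),'exp',proj(c,np.array([.460,.0885,.105])),'onz',onz(c,*r.mean(0),.105))
b=comp((10,110,90),(28,255,255),(225,180,290,250)); print('brass',len(b),b.mean(0),b.min(0),b.max(0),'C exp',proj(c,np.r_[C,.112]))
z=float(sys.argv[2]) if len(sys.argv)>2 else .112
d=np.array([onz(c,*p,z)[:2]-C for p in b]); print('z-plane mean',d.mean(0))
big=cv2.resize(c['bgr'][180:270,220:310],None,fx=6,fy=6,interpolation=cv2.INTER_CUBIC); cv2.imwrite(sys.argv[1],big)
# fit: project wing line for angles, report expected tips
for a in range(0,180,15):
    u=np.array([np.cos(np.radians(a)),np.sin(np.radians(a))]); print(a,proj(c,np.r_[C+.036*u,z]).round(),proj(c,np.r_[C-.036*u,z]).round(),end=' | ')
s=monitor.read_state(); print(s['eef_pos'],np.degrees(np.arctan2(s['ee_rot'][1][0],s['ee_rot'][0][0])),s['joint_pos'],s['time'])
E
python3 w.py pics/w1.png
```

```text
knob px [276.96124031 237.53488372] exp [276.94560501 238.10355821] onz [0.46072826 0.08694832 0.105     ]
brass 308 [259.10714286 202.55519481] [248 180] [272 229] C exp [253.20651331 217.63395368]
z-plane mean [ 0.01286642 -0.05311   ]
0 [239. 213.] [268. 222.] | 15 [237. 216.] [269. 220.] | 30 [237. 219.] [269. 217.] | 45 [237. 221.] [269. 214.] | 60 [239. 224.] [267. 211.] | 75 [242. 226.] [264. 209.] | 90 [245. 228.] [261. 208.] | 105 [249. 229.] [257. 207.] | 120 [254. 229.] [253. 207.] | 135 [258. 228.] [249. 208.] | 150 [262. 227.] [245. 209.] | 165 [265. 225.] [242. 211.] | [0.42536868 0.00377426 0.19176654] 129.42544015416945 [-1.17885083e-01 -3.70785989e-01  2.17931050e+00  6.79403500e-04
  1.33296734e+00 -8.06148747e-01] 7.75
```

View pics/w1.png

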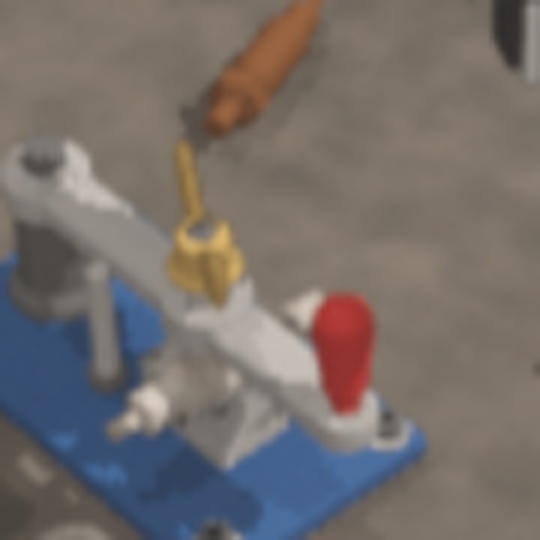

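The knob's pixel agrees with the shut pose to 0.6 px. Crop w1 shows the wing tips at (184,145) and (218,300), which gives a wing line of about 129°, as predicted. I now put the shut fingertip behind the near wing and lower it.

Call:
move_arm --commands '[0,0.04,0.9,0,0,0,0.04,0.9,0,0,0,0,0.9,0,0,0,0,0.8,0,0,0,0,0,0,0]'

```text
time: 8.17
eef_pos: [0.4934, 0.0625, 0.192]
ee_rot: [[-0.637, 0.771, 0.001], [0.771, 0.637, 0.001], [0.0, 0.002, -1.0]]
force: [-1.2, 0.4, 0.5]
opening: 0.005
grasp_force: 0.0
```

Call:
move_arm --commands '[0,0,0,0.9,0,0,0,0,0.9,0,0,0,0,0.9,0,0,0,0,0.8,0,0,0,0,0,0]'

```text
time: 8.58
eef_pos: [0.4878, 0.0605, 0.0996]
ee_rot: [[-0.635, 0.772, -0.009], [0.772, 0.636, 0.0], [0.006, -0.007, -1.0]]
force: [-1.0, 0.6, -0.7]
opening: 0.002
grasp_force: 0.0
```

Call:
move_arm --commands '[0,0,0.12,0,0,0,0,0.12,0,0,0,0,0.12,0,0,0,0,0.1,0,0,0,0,0,0,0]'

```text
time: 9.0
eef_pos: [0.5018, 0.0685, 0.1059]
ee_rot: [[-0.637, 0.771, 0.003], [0.771, 0.637, 0.0], [-0.002, 0.002, -1.0]]
force: [-0.7, -0.2, 0.0]
opening: 0.005
grasp_force: 0.0
```

Call:
move_arm --commands '[0,0.034,0.058,0,0.5,0,0.034,0.058,0,0.5,0,0.034,0.058,0,0.5,0,0.034,0.058,0,0.5,0,0.034,0.058,0,0.5]'

```text
time: 9.42
eef_pos: [0.5042, 0.0758, 0.1049]
ee_rot: [[-0.413, 0.911, 0.0], [0.911, 0.413, -0.0], [-0.0, 0.0, -1.0]]
force: [-2.2, -0.2, 1.4]
opening: -0.001
grasp_force: 0.6
```

Call:
move_arm --commands '[0,0.067,0.117,0,1,0,0.067,0.117,0,1,0,0.067,0.117,0,1,0,0.067,0.117,0,1,0,0.067,0.117,0,1]'

```text
time: 9.83
eef_pos: [0.5162, 0.0873, 0.1046]
ee_rot: [[0.1, 0.995, -0.001], [0.995, -0.1, 0.0], [0.0, -0.001, -1.0]]
force: [-1.6, 0.5, -0.1]
opening: -0.002
grasp_force: 0.7
```

Call:
move_arm --commands '[0,0.067,0.117,0,1,0,0.067,0.117,0,1,0,0.067,0.117,0,1,0,0.067,0.117,0,1,0,0.067,0.117,0,1]'

```text
time: 10.25
eef_pos: [0.5327, 0.0909, 0.1046]
ee_rot: [[0.584, 0.812, -0.0], [0.812, -0.584, 0.001], [0.0, -0.001, -1.0]]
force: [-1.1, 0.9, -0.2]
opening: 0.002
grasp_force: 0.7
```

Call:
move_arm --commands '[0,0.067,0.117,0,1,0,0.067,0.117,0,1,0,0.067,0.117,0,1,0,0.067,0.117,0,1,0,0.067,0.117,0,1]'

```text
time: 10.67
eef_pos: [0.5488, 0.0859, 0.1046]
ee_rot: [[0.912, 0.411, 0.0], [0.411, -0.912, 0.001], [0.0, -0.001, -1.0]]
force: [-0.1, 1.1, -1.2]
opening: 0.001
grasp_force: 0.7
```

```bash
cat > g.py <<'E'
from h import *
import sys
s=monitor.read_state(); R=np.array(s['ee_rot']); C=np.array([.5326,.0595])
d=R[:2,:2].T@(C-np.array(s['eef_pos'])[:2])
print('axis in tool mm',(d*1000).round(1),'want +-(-27,17.5)','yaw',np.degrees(np.arctan2(R[1,0],R[0,0])).round(1),'z',s['eef_pos'][2],'F tool',(R.T@s['force']).round(1),'q6',s['joint_pos'][5],'t',s['time'])
E
python3 g.py
```

```text
axis in tool mm [-25.6  17.4] want +-(-27,17.5) yaw 24.3 z 0.10463860959544034 F tool [ 0.3 -1.   1.2] q6 1.2051013982233973 t 10.6667
```

Call:
move_arm --commands '[0,0.1,0.117,0,1,0,0.09,0.117,0,1,0,0.067,0.117,0,1,0,0.067,0.117,0,1,0,0.067,0.117,0,1]'

```text
time: 11.08
eef_pos: [0.5613, 0.074, 0.1046]
ee_rot: [[0.995, -0.1, 0.0], [-0.1, -0.995, 0.001], [0.0, -0.001, -1.0]]
force: [0.4, 1.5, -0.9]
opening: 0.001
grasp_force: 0.6
```

Call:
move_arm --commands '[0,0.067,0.117,0,1,0,0.067,0.117,0,1,0,0.067,0.117,0,1,0,0.067,0.117,0,1,0,0.067,0.117,0,1]'

```text
time: 11.5
eef_pos: [0.5652, 0.0576, 0.1048]
ee_rot: [[0.812, -0.584, 0.001], [-0.584, -0.812, 0.001], [0.001, -0.001, -1.0]]
force: [0.4, 1.2, -1.0]
opening: -0.003
grasp_force: 0.6
```

Call:
move_arm --commands '[0,0.067,0.117,0,1,0,0.067,0.117,0,1,0,0.067,0.117,0,1,0,0.067,0.117,0,1,0,0,0,0,0]'

```text
time: 11.92
eef_pos: [0.5616, 0.0442, 0.1049]
ee_rot: [[0.507, -0.862, 0.001], [-0.862, -0.507, 0.0], [0.0, -0.001, -1.0]]
force: [-0.5, 0.8, -0.2]
opening: -0.0
grasp_force: 0.1
```

```bash
python3 g.py; python3 w.py pics/w2.png .108 | cut -c1-160
```

```text
axis in tool mm [-27.9  17.3] want +-(-27,17.5) yaw -59.6 z 0.10487338095403094 F tool [-0.9  0.   0.2] q6 2.5935553776199898 t 11.9167
knob px [276.97794118 237.39705882] exp [276.94560501 238.10355821] onz [0.4608802  0.08655999 0.105     ]
brass 127 [254.33070866 218.96850394] [248 180] [273 231] C exp [253.20651331 217.63395368]
z-plane mean [-0.00175538 -0.00187824]
0 [239. 214.] [268. 224.] | 15 [238. 217.] [269. 221.] | 30 [237. 220.] [270. 218.] | 45 [238. 223.] [269. 215.] | 60 [239. 225.] [267. 213.] | 75 [242. 228.] [
  1.12441546e+00  2.58997686e+00] 11.9667
```

View pics/w2.png

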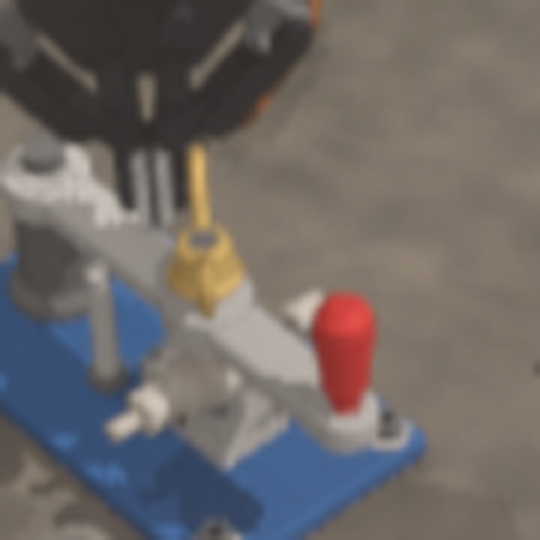

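Crop w2: the wing now runs from (198,150) to (208,305), about 120° after half a turn, with the finger still behind it; the arm is on its stop. I back off, turn the hand half round and push with the other face.

Call:
move_arm --commands '[0,0,-0.3,0,0,0,0,-0.4,0,0,0,0,0,0,-1,0,0,0,0,-1,0,0,0,0,-1]'

```text
time: 12.38
eef_pos: [0.5774, 0.054, 0.1045]
ee_rot: [[0.754, -0.657, 0.001], [-0.657, -0.754, 0.0], [0.0, -0.0, -1.0]]
force: [-0.4, -0.7, 0.5]
opening: 0.001
grasp_force: 0.0
```

Call:
move_arm --commands '[0,0,0,0,-1,0,0,0,0,-1,0,0,0,0,-1,0,0,0,0,-1,0,0,0,0,-1]'

```text
time: 12.8
eef_pos: [0.5773, 0.0539, 0.1045]
ee_rot: [[0.981, -0.192, 0.0], [-0.192, -0.981, 0.0], [0.0, -0.0, -1.0]]
force: [1.1, 0.4, 0.3]
opening: 0.005
grasp_force: 0.0
```

Call:
move_arm --commands '[0,0,0,0,-1,0,0,0,0,-1,0,0,0,0,-1,0,0,0,0,-1,0,0,0,0,-1]'

```text
time: 13.22
eef_pos: [0.5773, 0.0539, 0.1045]
ee_rot: [[0.946, 0.325, 0.0], [0.325, -0.946, 0.0], [0.0, 0.0, -1.0]]
force: [-0.3, 0.5, -0.1]
opening: 0.001
grasp_force: 0.0
```

Call:
move_arm --commands '[0,0,0,0,-1,0,0,0,0,-1,0,0,0,0,-1,0,0,0,0,-1,0,0,0,0,-1]'

```text
time: 13.63
eef_pos: [0.5773, 0.0539, 0.1045]
ee_rot: [[0.657, 0.754, 0.0], [0.754, -0.657, 0.0], [0.0, 0.0, -1.0]]
force: [-0.1, -0.5, 0.4]
opening: 0.0
grasp_force: 0.0
```

Call:
move_arm --commands '[0,0,0,0,-1,0,0,0,0,-1,0,0,0,0,-1,0,0,0,0,-1,0,0,0,0,-1]'

```text
time: 14.05
eef_pos: [0.5773, 0.0539, 0.1045]
ee_rot: [[0.191, 0.981, 0.0], [0.981, -0.191, 0.0], [0.0, 0.0, -1.0]]
force: [-0.1, -0.6, -0.5]
opening: -0.003
grasp_force: 0.0
```

Call:
move_arm --commands '[0,0,0,0,-1,0,0,0,0,-1,0,0,0,0,-1,0,0,0,0,-1,0,0,0,0,-1]'

```text
time: 14.47
eef_pos: [0.5773, 0.0539, 0.1045]
ee_rot: [[-0.325, 0.946, 0.0], [0.946, 0.325, 0.0], [-0.0, 0.0, -1.0]]
force: [-0.6, 0.1, 0.1]
opening: -0.0
grasp_force: 0.0
```

Call:
move_arm --commands '[0,0,0,0,-1,0,0,0,0,-1,0,0,0,0,0,0,0,0,0,0,0,0,0,0,0]'

```text
time: 14.88
eef_pos: [0.5768, 0.0536, 0.1044]
ee_rot: [[-0.507, 0.862, 0.0], [0.862, 0.507, 0.0], [-0.0, 0.0, -1.0]]
force: [-1.3, -0.1, -0.0]
opening: -0.001
grasp_force: 0.0
```

```bash
python3 g.py
```

```text
axis in tool mm [ 27.5 -35.1] want +-(-27,17.5) yaw 120.5 z 0.10436052660330031 F tool [ 0.6 -1.2  0. ] q6 -0.5319914406670818 t 14.8833
```

Call:
move_arm --commands '[0,0,-0.25,0,0,0,0,-0.25,0,0,0,0,-0.17,0,0,0,-0.067,-0.117,0,1,0,-0.067,-0.117,0,1]'

```text
time: 15.3
eef_pos: [0.5579, 0.0389, 0.1043]
ee_rot: [[-0.313, 0.95, 0.001], [0.95, 0.313, 0.0], [0.0, 0.001, -1.0]]
force: [1.2, 0.9, -1.6]
opening: 0.0
grasp_force: 0.6
```

Call:
move_arm --commands '[0,-0.067,-0.117,0,1,0,-0.067,-0.117,0,1,0,-0.067,-0.117,0,1,0,-0.067,-0.117,0,1,0,-0.067,-0.117,0,1]'

```text
time: 15.72
eef_pos: [0.5447, 0.0288, 0.1044]
ee_rot: [[0.204, 0.979, 0.001], [0.979, -0.204, -0.0], [0.0, 0.001, -1.0]]
force: [1.2, 0.6, -0.3]
opening: -0.001
grasp_force: 0.6
```

Call:
move_arm --commands '[0,-0.067,-0.117,0,1,0,-0.067,-0.117,0,1,0,-0.067,-0.117,0,1,0,-0.067,-0.117,0,1,0,-0.067,-0.117,0,1]'

```text
time: 16.13
eef_pos: [0.528, 0.0269, 0.1044]
ee_rot: [[0.666, 0.746, 0.001], [0.746, -0.666, -0.0], [0.0, 0.001, -1.0]]
force: [1.2, -1.0, -0.2]
opening: 0.003
grasp_force: 0.6
```

Call:
move_arm --commands '[0,-0.067,-0.117,0,1,0,-0.067,-0.117,0,1,0,-0.067,-0.117,0,1,0,-0.067,-0.117,0,1,0,-0.067,-0.117,0,1]'

```text
time: 16.55
eef_pos: [0.5126, 0.0335, 0.1043]
ee_rot: [[0.95, 0.313, 0.001], [0.313, -0.95, -0.001], [0.0, 0.001, -1.0]]
force: [1.0, -1.5, -1.5]
opening: 0.002
grasp_force: 0.6
```

```bash
python3 g.py
```

```text
axis in tool mm [ 27.1 -18.4] want +-(-27,17.5) yaw 18.2 z 0.1042998616038347 F tool [0.5 1.7 1.5] q6 1.2143130404026774 t 16.55
```

Call:
move_arm --commands '[0,-0.067,-0.117,0,1,0,-0.067,-0.117,0,1,0,-0.067,-0.117,0,1,0,-0.067,-0.117,0,1,0,-0.067,-0.117,0,1]'

```text
time: 16.97
eef_pos: [0.5025, 0.047, 0.1042]
ee_rot: [[0.979, -0.204, -0.0], [-0.204, -0.979, -0.001], [0.0, 0.001, -1.0]]
force: [0.5, -1.1, -0.7]
opening: 0.001
grasp_force: 0.6
```

Call:
move_arm --commands '[0,-0.067,-0.117,0,1,0,-0.067,-0.117,0,1,0,-0.067,-0.117,0,1,0,-0.067,-0.117,0,1,0,-0.067,-0.117,0,1]'

```text
time: 17.38
eef_pos: [0.5004, 0.0636, 0.104]
ee_rot: [[0.746, -0.666, -0.001], [-0.666, -0.746, -0.001], [-0.0, 0.001, -1.0]]
force: [-0.9, -0.5, -1.6]
opening: 0.001
grasp_force: 0.6
```

Call:
move_arm --commands '[0,-0.067,-0.117,0,1,0,-0.067,-0.117,0,1,0,-0.067,-0.117,0,1,0,0,0,0,0,0,0,0,0,0]'

```text
time: 17.8
eef_pos: [0.5037, 0.0734, 0.104]
ee_rot: [[0.51, -0.86, -0.001], [-0.86, -0.51, -0.0], [-0.0, 0.001, -1.0]]
force: [-0.9, 0.2, -0.1]
opening: 0.004
grasp_force: 0.5
```

```bash
python3 g.py; python3 w.py pics/w3.png .104 | cut -c1-160
```

```text
axis in tool mm [ 26.7 -17.7] want +-(-27,17.5) yaw -59.3 z 0.1040416264640041 F tool [-0.6  0.7  0.1] q6 2.645249350352968 t 17.8
knob px [276.97794118 237.39705882] exp [276.94560501 238.10355821] onz [0.4608802  0.08655999 0.105     ]
brass 68 [252.39705882 225.08823529] [249 208] [256 233] C exp [253.20651331 217.63395368]
z-plane mean [-0.00527945  0.01438694]
0 [239. 216.] [268. 225.] | 15 [238. 218.] [269. 222.] | 30 [237. 221.] [270. 219.] | 45 [238. 224.] [269. 217.] | 60 [239. 227.] [267. 214.] | 75 [242. 229.] [
  1.12485035e+00  2.64541300e+00] 17.85
```

View pics/w3.png

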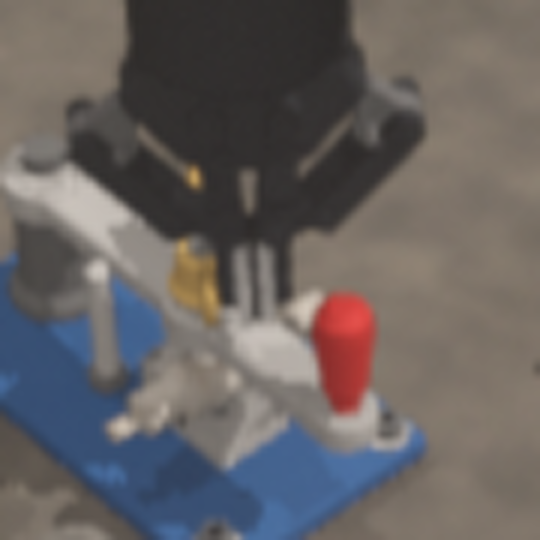

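Crop w3: the finger is on the near side of the wing, hub at (200,265), arm still on its stop. Total turn is about 6.4 rad, with about 147° left. Third stroke, same way.

Call:
move_arm --commands '[0,0,0.3,0,0,0,0,0.35,0,0,0,0,0,0,-1,0,0,0,0,-1,0,0,0,0,-1]'

```text
time: 18.27
eef_pos: [0.4898, 0.0649, 0.1045]
ee_rot: [[0.753, -0.658, 0.001], [-0.658, -0.753, -0.0], [0.0, -0.0, -1.0]]
force: [-0.5, -0.2, -0.3]
opening: -0.002
grasp_force: 0.0
```

Call:
move_arm --commands '[0,0,0,0,-1,0,0,0,0,-1,0,0,0,0,-1,0,0,0,0,-1,0,0,0,0,-1]'

```text
time: 18.68
eef_pos: [0.4899, 0.0649, 0.1046]
ee_rot: [[0.981, -0.193, 0.001], [-0.193, -0.981, 0.0], [0.001, -0.0, -1.0]]
force: [0.3, 0.2, 0.8]
opening: -0.003
grasp_force: 0.0
```

Call:
move_arm --commands '[0,0,0,0,-1,0,0,0,0,-1,0,0,0,0,-1,0,0,0,0,-1,0,0,0,0,-1]'

```text
time: 19.1
eef_pos: [0.4899, 0.0649, 0.1045]
ee_rot: [[0.946, 0.323, 0.001], [0.323, -0.946, -0.0], [0.001, 0.0, -1.0]]
force: [-0.2, 1.0, 0.6]
opening: 0.006
grasp_force: 0.0
```

Call:
move_arm --commands '[0,0,0,0,-1,0,0,0,0,-1,0,0,0,0,-1,0,0,0,0,-1,0,0,0,0,-1]'

```text
time: 19.52
eef_pos: [0.4899, 0.0649, 0.1045]
ee_rot: [[0.658, 0.753, 0.0], [0.753, -0.658, -0.0], [0.0, 0.0, -1.0]]
force: [0.1, 0.8, 0.3]
opening: -0.0
grasp_force: 0.0
```

Call:
move_arm --commands '[0,0,0,0,-1,0,0,0,0,-1,0,0,0,0,-1,0,0,0,0,-1,0,0,0,0,-1]'

```text
time: 19.93
eef_pos: [0.4899, 0.0649, 0.1045]
ee_rot: [[0.193, 0.981, 0.0], [0.981, -0.193, -0.0], [0.0, 0.0, -1.0]]
force: [-1.1, -0.7, -0.4]
opening: -0.002
grasp_force: 0.0
```

Call:
move_arm --commands '[0,0,0,0,-1,0,0,0,0,-1,0,0,0,0,-1,0,0,0,0,-1,0,0,0,0,-1]'

```text
time: 20.35
eef_pos: [0.4899, 0.0649, 0.1045]
ee_rot: [[-0.324, 0.946, 0.0], [0.946, 0.324, -0.0], [-0.0, 0.0, -1.0]]
force: [-0.9, 0.7, -0.0]
opening: -0.001
grasp_force: 0.0
```

Call:
move_arm --commands '[0,0,0,0,-1,0,0,0,0,-1,0,0,0,0,0,0,0,0,0,0,0,0,0,0,0]'

```text
time: 20.77
eef_pos: [0.4902, 0.0651, 0.1044]
ee_rot: [[-0.507, 0.862, 0.0], [0.862, 0.507, -0.0], [-0.0, 0.0, -1.0]]
force: [-0.4, -0.6, -0.7]
opening: 0.003
grasp_force: 0.0
```

```bash
python3 g.py
```

```text
axis in tool mm [-26.4  33.7] want +-(-27,17.5) yaw 120.4 z 0.1044473755204243 F tool [-0.3 -0.6  0.7] q6 -0.5076490288609986 t 20.7667
```

Call:
move_arm --commands '[0,0.03,0.25,0,0,0,0,0.25,0,0,0,0,0.15,0,0,0,0.067,0.117,0,1,0,0.067,0.117,0,1]'

```text
time: 21.18
eef_pos: [0.5079, 0.0802, 0.1042]
ee_rot: [[-0.313, 0.95, -0.001], [0.95, 0.313, -0.0], [-0.0, -0.001, -1.0]]
force: [-0.5, -1.1, 0.1]
opening: 0.002
grasp_force: 0.7
```

Call:
move_arm --commands '[0,0.067,0.117,0,1,0,0.067,0.117,0,1,0,0.067,0.117,0,1,0,0.067,0.117,0,1,0,0.067,0.117,0,1]'

```text
time: 21.6
eef_pos: [0.5208, 0.0901, 0.1037]
ee_rot: [[0.203, 0.979, -0.002], [0.979, -0.203, -0.0], [-0.001, -0.002, -1.0]]
force: [-1.4, 0.5, -1.3]
opening: 0.002
grasp_force: 0.7
```

Call:
move_arm --commands '[0,0.067,0.117,0,1,0,0.067,0.117,0,1,0,0.067,0.117,0,1,0,0.067,0.117,0,1,0,0.067,0.117,0,1]'

```text
time: 22.02
eef_pos: [0.5374, 0.0924, 0.1036]
ee_rot: [[0.666, 0.746, -0.002], [0.746, -0.666, 0.001], [-0.001, -0.002, -1.0]]
force: [-0.8, 1.1, -1.4]
opening: -0.002
grasp_force: 0.8
```

Call:
move_arm --commands '[0,0.067,0.117,0,1,0,0.067,0.117,0,1,0,0.067,0.117,0,1,0,0.067,0.117,0,1,0,0.067,0.117,0,1]'

```text
time: 22.43
eef_pos: [0.5531, 0.0858, 0.1037]
ee_rot: [[0.95, 0.313, -0.001], [0.313, -0.95, 0.001], [-0.001, -0.001, -1.0]]
force: [-0.2, 1.5, -0.9]
opening: 0.004
grasp_force: 0.8
```

```bash
python3 g.py
```

```text
axis in tool mm [-27.7  18.5] want +-(-27,17.5) yaw 18.3 z 0.10374803425126733 F tool [ 0.3 -1.5  0.9] q6 1.3090723068697516 t 22.4333
```

Call:
move_arm --commands '[0,0.067,0.117,0,1,0,0.067,0.117,0,1,0,0.067,0.117,0,1,0,0.067,0.117,0,1,0,0.067,0.117,0,1]'

```text
time: 22.85
eef_pos: [0.5632, 0.0745, 0.104]
ee_rot: [[0.979, -0.205, -0.0], [-0.205, -0.979, 0.007], [-0.001, -0.007, -1.0]]
force: [1.0, 16.3, -0.7]
opening: -0.001
grasp_force: 8.1
```

Call:
move_arm --commands '[0,0.067,0.117,0,1,0,0.022,0.039,0,0.333,0,0.022,0.039,0,0.333,0,0.022,0.039,0,0.333,0,0.022,0.039,0,0.333]'

```text
time: 23.27
eef_pos: [0.564, 0.0696, 0.1039]
ee_rot: [[0.902, -0.432, -0.002], [-0.432, -0.902, 0.011], [-0.007, -0.009, -1.0]]
force: [-2.4, 18.3, 1.9]
opening: -0.002
grasp_force: 9.6
```

```bash
python3 g.py
```

```text
axis in tool mm [-24.   22.7] want +-(-27,17.5) yaw -25.6 z 0.10391076370003557 F tool [-10.  -15.5  -1.7] q6 2.035359593616426 t 23.2667
```

Firm resistance (16–18 N, ten times the running force), near the predicted home angle. I back off, rise clear and check with the cameras.

Call:
move_arm --commands '[0,0,-0.4,0,0,0,0,-0.5,0,0,0,0,0,-1,0,0,0,0,-1,0,0,0,0,-1,0]'

```text
time: 23.68
eef_pos: [0.5745, 0.0848, 0.1796]
ee_rot: [[0.903, -0.429, -0.001], [-0.429, -0.903, -0.0], [-0.001, 0.001, -1.0]]
force: [0.2, 0.1, 0.3]
opening: 0.002
grasp_force: 0.0
```

Call:
move_arm --commands '[0,0,0,-1,0,0,0,0,-1,0,0,-1,0,0,0,0,-1,0,0,0,0,-1,0,0,0]'

```text
time: 24.1
eef_pos: [0.5069, 0.117, 0.2303]
ee_rot: [[0.903, -0.43, 0.002], [-0.43, -0.903, -0.0], [0.002, -0.001, -1.0]]
force: [-0.5, -0.1, 0.3]
opening: 0.001
grasp_force: 0.0
```

Call:
move_arm --commands '[0,-1,0,0,0,0,-1,0,0,0,0,-1,0,0,0,0,-1,0,0,0,0,0,0,0,0]'

```text
time: 24.52
eef_pos: [0.4141, 0.161, 0.2295]
ee_rot: [[0.904, -0.427, -0.0], [-0.427, -0.904, 0.001], [-0.0, -0.0, -1.0]]
force: [0.3, 0.1, -0.1]
opening: 0.003
grasp_force: 0.0
```

```bash
python3 w.py pics/w4.png .1005; python3 - <<'E'
from h import *
c=cap('top'); cv2.imwrite('pics/t4.png',c['bgr'])
t=cv2.resize(c['bgr'][150:240,215:305],None,fx=6,fy=6,interpolation=cv2.INTER_CUBIC); cv2.imwrite('pics/both.png',t)
a=cv2.imread('pics/w4.png'); cv2.imwrite('pics/both.png',cv2.resize(np.hstack([a,t]),(800,400)))
E
```

```text
knob px [282.         234.90434783] exp [276.94560501 238.10355821] onz [0.45450838 0.07521494 0.105     ]
brass 240 [256.55       221.11666667] [241 194] [272 229] C exp [253.20651331 217.63395368]
z-plane mean [-0.00548402 -0.00404673]
0 [239. 217.] [268. 226.] | 15 [238. 220.] [269. 223.] | 30 [237. 222.] [270. 221.] | 45 [238. 225.] [269. 218.] | 60 [239. 228.] [267. 215.] | 75 [242. 230.] [264. 213.] | 90 [246. 232.] [261. 212.] | 105 [250. 233.] [257. 211.] | 120 [254. 233.] [253. 211.] | 135 [258. 232.] [249. 211.] | 150 [262. 231.] [245. 213.] | 165 [265. 229.] [242. 215.] | [0.41556236 0.1604397  0.22974659] -25.304461757828552 [ 2.48017140e-01 -3.46795923e-01  2.09749615e+00 -3.14578879e-04
  1.38947949e+00  2.26051572e+00] 24.5667
```

View pics/both.png

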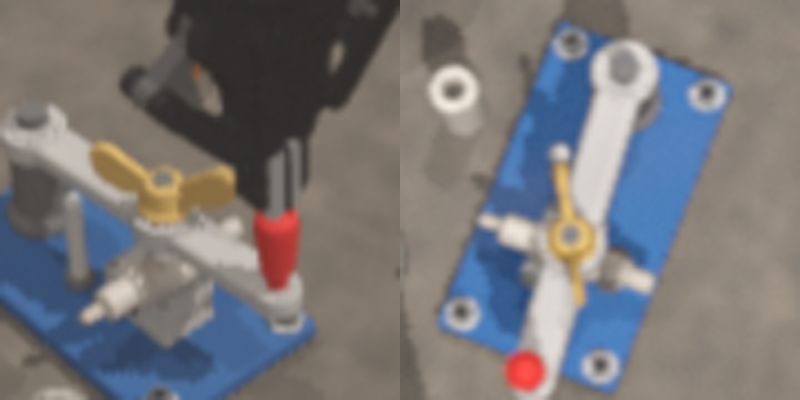

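The check shows the arm pushed about 4° off its stop by the last hard push (knob now near (0.4545, 0.075); top crop shows a gap to the pin at (560,152)), and the injector hasn't moved. The job isn't finished: I'll push the knob back to the stop, then press the screw home on the opposite wing, where the push drives the arm into its stop.

Call:
move_arm --commands '[0,0.57,0.85,0,0,0,0.57,0.85,0,0,0,0.57,0.85,0,0,0,0.57,0.85,0,0,0,0.58,0.86,0,0]'

```text
time: 25.03
eef_pos: [0.4362, 0.0308, 0.2297]
ee_rot: [[0.903, -0.43, 0.001], [-0.43, -0.903, -0.0], [0.001, 0.0, -1.0]]
force: [0.4, 0.1, 1.0]
opening: -0.002
grasp_force: 0.0
```

```bash
python3 w.py pics/w5.png .1005 | cut -c1-130; python3 - <<'E'
from h import *
s=np.load('side1.npy',allow_pickle=True).item()
t=np.load('top0.npy',allow_pickle=True).item()
P=np.array([.6256,.0227]);a=np.radians(158.4)
def zat(u,v,C): # height where side ray comes closest to the vertical through C
    o,d=ray(s,u,v); k=((C-o[:2])@d[:2])/(d[:2]@d[:2]); q=o+k*d; return q,np.linalg.norm(q[:2]-C)
for op,px in((0,(220+207/6,180+232/6)),(0,(220+205/6,180+238/6)),(4,(220+165/4.444,180+178/4.444))):
    C=P+.1*np.array([np.cos(a+np.radians(op)),np.sin(a+np.radians(op))]); print(op,C,zat(*px,C))
print(two(s,(257.1,220),t,(253.25,203.1)))
E
```

```text
knob px [281.94074074 233.77777778] exp [276.94560501 238.10355821] onz [0.456124   0.07216178 0.105     ]
brass 419 [259.50357995 207.96897375] [241 180] [272 229] C exp [253.20651331 217.63395368]
z-plane mean [ 0.01006696 -0.04831965]
0 [239. 217.] [268. 226.] | 15 [238. 220.] [269. 223.] | 30 [237. 222.] [270. 221.] | 45 [238. 225.] [269. 218.] | 60 [239. 228.] 
0 [0.53262235 0.05951246] (array([0.53029778, 0.05811473, 0.10866201]), np.float64(0.0027124298203039647))
0 [0.53262235 0.05951246] (array([0.53106143, 0.05857142, 0.10574969]), np.float64(0.0018226410845779742))
4 [0.53028093 0.05293699] (array([0.5277415 , 0.05143531, 0.09995371]), np.float64(0.002950213905218812))
(array([0.52853931, 0.05066825, 0.09923318]), np.float64(0.0004951428022940493))
```

Call:
move_arm --commands '[0,0,0,1,0,0,0,0,1,0,0,0,0,1,0,0,0,0,1,0,0,0,0,1,0]'

```text
time: 25.5
eef_pos: [0.4361, 0.032, 0.1035]
ee_rot: [[0.903, -0.431, 0.001], [-0.431, -0.903, -0.0], [0.001, -0.0, -1.0]]
force: [0.5, 0.3, -0.1]
opening: -0.0
grasp_force: 0.0
```

Call:
move_arm --commands '[0,0,0,0,0,0,0,-0.25,0,0,0,0,-0.25,0,0,0,0,-0.25,0,0,0,0,-0.25,0,0]'

```text
time: 25.92
eef_pos: [0.4469, 0.0551, 0.1064]
ee_rot: [[0.903, -0.429, 0.001], [-0.429, -0.903, -0.002], [0.002, 0.002, -1.0]]
force: [-5.5, -5.3, 5.3]
opening: -0.004
grasp_force: 3.6
```

Call:
move_arm --commands '[0,0,-0.12,0,0,0,0,-0.12,0,0,0,0,-0.08,0,0,0,0,-0.06,0,0,0,0,0,0,0]'

```text
time: 26.33
eef_pos: [0.45, 0.0637, 0.1058]
ee_rot: [[0.904, -0.428, -0.0], [-0.428, -0.904, -0.002], [0.0, 0.002, -1.0]]
force: [-4.8, -3.6, 2.5]
opening: -0.002
grasp_force: 2.6
```

Call:
move_arm --commands '[0,0,-0.06,0,0,0,0,-0.06,0,0,0,0,-0.04,0,0,0,0,-0.04,0,0,0,0,0,0,0]'

```text
time: 26.75
eef_pos: [0.4506, 0.0654, 0.1058]
ee_rot: [[0.904, -0.427, -0.006], [-0.427, -0.904, -0.009], [-0.001, 0.011, -1.0]]
force: [-11.7, -17.1, 9.6]
opening: 0.001
grasp_force: 10.2
```

Call:
move_arm --commands '[0,0,0.3,0,0,0,0,1,0,0,0,0,1,-0.5,-1,0,0,0,-1,-1,0,0,0,-1,-1]'

```text
time: 27.17
eef_pos: [0.4268, 0.016, 0.1678]
ee_rot: [[0.992, -0.126, 0.0], [-0.126, -0.992, 0.0], [0.0, -0.0, -1.0]]
force: [1.0, 0.4, -0.5]
opening: -0.0
grasp_force: 0.0
```

Call:
move_arm --commands '[0,0,0,-1,-1,0,0,0,0,-0.7,0,0,0,0,0,0,0,0,0,0,0,0,0,0,0]'

```text
time: 27.58
eef_pos: [0.427, 0.0166, 0.1914]
ee_rot: [[0.999, 0.047, -0.001], [0.047, -0.999, 0.0], [-0.001, -0.0, -1.0]]
force: [-0.1, 0.6, -1.0]
opening: 0.002
grasp_force: 0.0
```

```bash
python3 g.py; python3 w.py pics/w6.png .1005 | cut -c1-130; python3 - <<'E'
from h import *
c=cap('top'); t=cv2.resize(c['bgr'][150:240,215:305],None,fx=6,fy=6,interpolation=cv2.INTER_CUBIC)
a=cv2.imread('pics/w6.png'); cv2.imwrite('pics/both6.png',cv2.resize(np.hstack([a,t]),(800,400)))
h=cv2.cvtColor(c['bgr'],cv2.COLOR_BGR2HSV); m=cv2.inRange(h,(10,110,90),(28,255,255)); k=np.zeros_like(m); k[175:230,235:275]=m[175:230,235:275]
y,x=np.nonzero(k); W=np.array([onz(c,p,q,.1135)[:2] for p,q in zip(x,y)]); w,v=np.linalg.eigh(np.cov(W.T)); print(len(x),W.mean(0),np.degrees(np.arctan2(v[1,1],v[0,1])),np.ptp((W-W.mean(0))@v[:,1]))
E
```

```text
axis in tool mm [107.5 -37.8] want +-(-27,17.5) yaw 2.7 z 0.19138722642892025 F tool [-0.1 -0.6  1. ] q6 1.436813356686138 t 27.5833
knob px [277.         237.29545455] exp [276.94560501 238.10355821] onz [0.46097351 0.08626476 0.105     ]
brass 416 [257.99759615 208.90625   ] [238 180] [272 231] C exp [253.20651331 217.63395368]
z-plane mean [ 0.01167389 -0.0442447 ]
0 [239. 217.] [268. 226.] | 15 [238. 220.] [269. 223.] | 30 [237. 222.] [270. 221.] | 45 [238. 225.] [269. 218.] | 60 [239. 228.] 
  1.33139558e+00  1.43641528e+00] 27.6333
30 [0.54312072 0.05778779] -168.53171294029562 0.03767855761817739
```

View pics/both6.png

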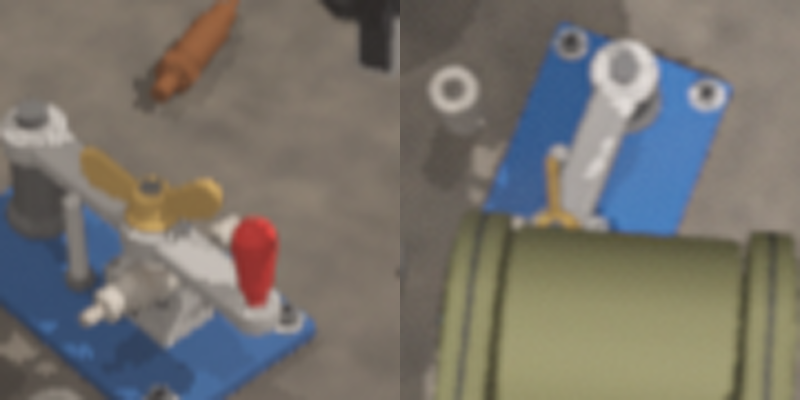

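Side crop: knob (255,250) is back on its stop pose and the wings run along about 2°. Now I push the opposite wing (the one pointing at -x) towards +y, into the stop.

Call:
move_arm --commands '[0,0.8,-0.1,0,0,0,0.8,-0.1,0,0,0,0.8,-0.1,0,0,0,0.82,0,0,0,0,0,0,0,0]'

```text
time: 28.1
eef_pos: [0.5093, 0.0279, 0.191]
ee_rot: [[0.999, 0.048, -0.001], [0.048, -0.999, 0.0], [-0.001, -0.0, -1.0]]
force: [-0.9, 0.5, -0.0]
opening: -0.0
grasp_force: 0.0
```

Call:
move_arm --commands '[0,0,0,0.9,0,0,0,0,0.9,0,0,0,0,0.9,0,0,0,0,0.8,0,0,0,0,0,0]'

```text
time: 28.52
eef_pos: [0.503, 0.0279, 0.0988]
ee_rot: [[0.999, 0.048, -0.01], [0.048, -0.999, 0.001], [-0.01, -0.001, -1.0]]
force: [-0.9, 0.9, -0.5]
opening: 0.001
grasp_force: 0.0
```

Call:
move_arm --commands '[0,0,-0.12,0,0,0,0,-0.12,0,0,0,0,-0.12,0,0,0,0,-0.1,0,0,0,0,0,0,0]'

```text
time: 28.93
eef_pos: [0.5075, 0.0397, 0.1057]
ee_rot: [[0.999, 0.049, 0.002], [0.049, -0.999, 0.0], [0.002, 0.0, -1.0]]
force: [-0.5, -0.3, 0.3]
opening: 0.0
grasp_force: 0.0
```

```bash
python3 g.py
```

```text
axis in tool mm [ 26.  -18.5] want +-(-27,17.5) yaw 2.8 z 0.10570895401638426 F tool [-0.5  0.3 -0.3] q6 1.4943850304642738 t 28.9333
```

Call:
move_arm --commands '[0,-0.06,-0.03,0,0,0,-0.022,-0.039,0,0.333,0,-0.022,-0.039,0,0.333,0,-0.022,-0.039,0,0.333,0,-0.022,-0.039,0,0.333]'

```text
time: 29.35
eef_pos: [0.5034, 0.0417, 0.105]
ee_rot: [[0.996, -0.092, 0.001], [-0.092, -0.996, -0.005], [0.001, 0.005, -1.0]]
force: [0.1, -10.0, 1.0]
opening: -0.005
grasp_force: 5.2
```

```bash
python3 g.py
```

```text
axis in tool mm [ 27.5 -20.4] want +-(-27,17.5) yaw -5.3 z 0.1050273499610592 F tool [ 1. 10. -1.] q6 1.644209790571526 t 29.35
```

Call:
move_arm --commands '[0,0,-0.03,0,-0.6,0,0,-0.03,0,-0.6,0,0,-0.03,0,0,0,0,0,0,0,0,0,0,0,0]'

```text
time: 29.77
eef_pos: [0.5047, 0.0425, 0.1051]
ee_rot: [[0.999, 0.035, 0.005], [0.035, -0.999, -0.008], [0.004, 0.008, -1.0]]
force: [4.3, -13.7, -2.5]
opening: 0.0
grasp_force: 6.7
```

```bash
python3 g.py
```

```text
axis in tool mm [ 28.4 -16. ] want +-(-27,17.5) yaw 2.0 z 0.10513336299954101 F tool [ 3.8 13.8  2.6] q6 1.5214066148780363 t 29.7667
```

```bash
python3 - <<'E'
from h import *
t=np.load('top0.npy',allow_pickle=True).item(); s=np.load('side0.npy',allow_pickle=True).item(); s1=np.load('side1.npy',allow_pickle=True).item()
print('pin',two(t,(251,184.2),s1,(236.2,223.5)))
g=lambda a,b:(220+a/4.444,180+b/4.444)
# hub tops and wing tip heights (shut, now) vs vertical line
def zat(u,v,C):
    o,d=ray(s1,u,v); k=((C-o[:2])@d[:2])/(d[:2]@d[:2]); q=o+k*d; return q.round(4)
C=np.array([.5326,.0595])
print('hub top now',zat(*g(150,188),C),'before',zat(220+204/6,180+236/6,C))
h=cv2.cvtColor(cv2.imread('pics/w6.png'),cv2.COLOR_BGR2HSV); b=cv2.inRange(h,(10,110,90),(28,255,255)); b[:190]=0
y,x=np.nonzero(b); p=220+x/6; q=180+y/6; print('brass now u',p.min(),p.max(),'v',q.min(),q.max())
for zz in(.1005,.104,.112):
  for a in(0,3,6):
    r=[]
    for sgn in(1,-1):
      for dz in(-.012,.013):
        u=np.array([np.cos(np.radians(a)),np.sin(np.radians(a))])*sgn; r.append(proj(s1,np.r_[C+.028*u,zz+dz]).round(1).tolist())
    if a==3: print(zz,a,r)
i=[]
for sgn,rad in((1,.028),(-1,.028)):
    u=C+sgn*rad*np.array([np.cos(.05),np.sin(.05)]); uu=proj(s1,np.r_[u,.10])[0]
    col=b[:,int(round((uu-220)*6))]; yy=np.nonzero(col)[0]; i.append((uu,180+yy.min()/6,180+yy.max()/6))
print('observed column extents',i)
E
```

```text
pin (array([0.58054397, 0.05731837, 0.07367001]), np.float64(0.00010174221675314363))
hub top now [0.5322 0.0593 0.0979] before [0.5313 0.0587 0.1068]
brass now u 238.5 269.6666666666667 v 213.5 231.5
0.1005 3 [[242.6, 222.2], [241.8, 214.0], [265.1, 228.6], [264.7, 220.3]]
0.104 3 [[242.5, 221.1], [241.7, 212.8], [265.1, 227.5], [264.7, 219.2]]
0.112 3 [[242.2, 218.5], [241.4, 210.1], [265.0, 224.9], [264.5, 216.4]]
observed column extents [(np.float64(242.2345641054965), np.float64(214.16666666666666), np.float64(221.66666666666666)), (np.float64(264.9424529138751), np.float64(220.66666666666666), np.float64(228.66666666666666))]
```

The wing edge rows in the side view match the home height of 100.5 mm to within about 0.5 px. The pin top (about 74 mm) is well below the wings, so the hard stop is the true home. I retreat clear.

Call:
move_arm --commands '[0,0,0.2,0,0,0,0,0.5,0,0,0,0,0.3,-0.5,0,0,0,0,-1,0,0,0,0,-1,0]'

```text
time: 30.18
eef_pos: [0.503, 0.0202, 0.1672]
ee_rot: [[0.999, 0.033, -0.003], [0.033, -0.999, 0.0], [-0.003, -0.001, -1.0]]
force: [-0.2, -0.0, 0.2]
opening: 0.002
grasp_force: 0.0
```

Call:
move_arm --commands '[0,0,0,-1,0,0,0,0,-1,0,0,-0.5,1,-0.5,0,0,-0.5,1,0,0,0,-0.5,1,0,0]'

```text
time: 30.6
eef_pos: [0.4693, -0.0562, 0.2323]
ee_rot: [[0.999, 0.036, 0.004], [0.036, -0.999, -0.001], [0.004, 0.001, -1.0]]
force: [0.5, 0.3, -0.4]
opening: 0.0
grasp_force: 0.0
```

Call:
move_arm --commands '[0,0,1,0,0,0,0,1,0,0,0,0,1,0,0,0,0,1,0,0,0,0,0,0,0]'

```text
time: 31.02
eef_pos: [0.4723, -0.1588, 0.2306]
ee_rot: [[1.0, 0.03, 0.001], [0.03, -1.0, -0.002], [0.001, 0.002, -1.0]]
force: [-0.7, 0.1, -0.2]
opening: 0.001
grasp_force: 0.0
```

```bash
python3 g.py; python3 w.py pics/w7.png .1005 | cut -c1-110; python3 - <<'E'
from h import *
c=cap('top'); cv2.imwrite('pics/t7.png',c['bgr'])
t=cv2.resize(c['bgr'][120:290,190:360],(540,540),interpolation=cv2.INTER_CUBIC)
a=cv2.imread('pics/w7.png'); cv2.imwrite('pics/both7.png',cv2.resize(np.hstack([a,t]),(800,400)))
E
```

```text
axis in tool mm [  66.9 -216.3] want +-(-27,17.5) yaw 1.7 z 0.23063684274924878 F tool [-0.7 -0.2  0.2] q6 1.1091816501852563 t 31.0167
knob px [276.90551181 237.48031496] exp [276.94560501 238.10355821] onz [0.4609084  0.08685082 0.105     ]
brass 413 [257.83050847 208.88861985] [238 180] [272 231] C exp [253.20651331 217.63395368]
z-plane mean [ 0.01203569 -0.04412863]
0 [239. 217.] [268. 226.] | 15 [238. 220.] [269. 223.] | 30 [237. 222.] [270. 221.] | 45 [238. 225.] [269. 218
  1.36353791e+00  1.11073555e+00] 31.0667
```

View pics/both7.png

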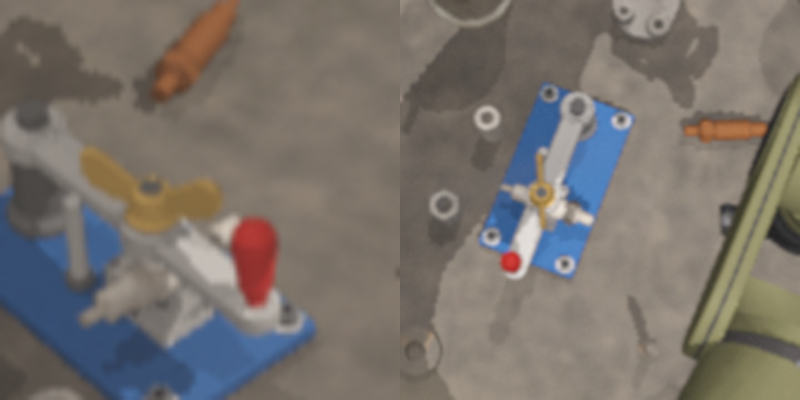

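The arm is shut on its stop (knob at (512,262) in the top crop), the screw is down with its wings at (542,190), and the injector is in its vee. The bystanders in view are where they were and the robot is clear, so I hand in.

```bash
python3 -c "
from workcell import ctrl; print(ctrl.job_done())"
```

```text
the job is handed in; nothing more can be done
None
```

The job is handed in: the arm rests on its stop pin, the wing screw is hard home on the injector and the robot is clear, though my first hard push on the screw moved the arm about 5° off the stop, so I re-shut it by the knob and confirmed home on the opposite wing.

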